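# Return the strayed testers to their product trays

### The arm

A 6-joint arm with a two-finger parallel gripper is mounted at the origin on the work surface. World frame = base frame: x ahead of the robot, y to its left, z up, the work surface at z = 0. Lengths are in m, angles in rad, forces in N, time in s.
With the tool pointing down it reaches from about 0.375 to 0.9 m from the base axis. Payload 3.1 kg.
Tool frame: the origin (TCP) lies on the centre line of the jaws, within the pads' length; the fingertips stand 14 mm ahead of it and the grasp point (between the pads) lies 5 mm behind it; y points along the fingers, z is the direction in which the jaws open and shut, and the axes are right-handed (so a half turn about y gives the same grasp; the last joint's range is limited). The gripper opens to 87 mm and grips with 3 to 60 N. Pads are 19 mm wide; open, the fingers measure 117 mm over their backs; the gripper's body (75 mm by 190 mm) begins 51 mm behind the grasp point.
Start: joints at [1.159, 0.527, 1.433, -0, 1.181, -0.178], TCP at [0.144, 0.608, 0.237] pointing down, gripper open.
Joint ranges: [-3.08, 3.08], [-0.75, 2.2], [0.22, 2.44], [-1.43, 4.57], [0, 2.65], [-2.85, 2.85]. Speed limits (rad/s): [2.79, 2.79, 3.14, 3.14, 3.14, 3.14].

### API

Orientations are given as a unit quaternion [x, y, z, w].
In Python, from rig import robot, vision gives the robot as it stands.
- The arm moves only by the shell command python3 -m crank 'ROWS' [FORCE]. ROWS is JSON, a list of rows, each a list of 7 numbers: the shift along the tool's x, y, z as a fraction of full scale, then the turn, a rotation vector about the tool's x, y, z as a fraction of full scale, then the gripper command: -1 is shut, 1 is fully open, values between are in proportion. In form: [[x, y, z, wx, wy, wz, grip], ...]. A call has 1 to 10 rows; each row is the pose to reach, as a shift and turn from the pose commanded when the call began, along the tool's axes at that moment, turning the shorter way round; what a row does not reach only later rows make up. Full scale, the value 1, is 50 cm for a shift and pi rad for a turn. A row lasts 1/8 s, in which the tool goes at most 62.5 mm and 10.7 degrees, less where a joint would pass 70% of its speed; a pose out of reach is approached as far as the arm can. A call with a number of a shift or a turn outside -1 to 1 is refused whole. A call with a gripper value outside its range is refused whole. The fingers move at their own pace and stop on an object; FORCE is the grip in N (left out, the last holds). Time passes only in rows, so rows that repeat a pose let the fingers close. It gives the time, the measured TCP pose, the force and the opening at its end, in the units of the state.
- robot.get_obs(): the state, without advancing time (a new reading comes with each control period).
- vision.camera(name): name is "scene" or "side" or "wrist"; returns the picture (420x560x3 uint8, blue, green, red); there is no depth.
- vision.camera_info(name): a dict with "vfov" (degrees; the focal length in pixels is half the picture's height over the tangent of half this angle, whatever the lens; pixels are square), "cx", "cy" (the principal point, pixels), "k1" (the pictures are not rectified: a ray, as slopes to the right and down, at radius r is drawn at 1 + k1 r^2 times it, then the intrinsics apply), "world_from_camera" (4x4, takes a point from camera to world coordinates); the wrist camera has in their place "tool_from_camera" (4x4, takes a point from camera to tool coordinates, whose origin is the TCP and whose axes are the tool frame's). Camera axes: x right, y up, looking along -z (the intrinsics and any distortion apply to the point x, -y, -z); pixel columns grow to the right and rows downward; lengths in m; the calibration is good to about 2 mm. A picture is of the moment at which its call begins: read the wrist's pose just before it. camera_info takes no time and is no camera call.
- robot.hand_in(): hands the job in, once; it reports no verdict.
The state is a dict: "time": time; "q": joint angles; "joint_velocities": joint speeds; "joint_torque": joint torques, N m; "position": TCP position; "tool_rot": TCP orientation; "ft_force": force on the tool from outside, world axes, zero at the start; "moment": the same for the moment, N m; "grip_width": finger opening in m.
Only numpy, scipy, OpenCV 4.12 (cv2) and the standard library are available. Lean on these libraries where they do the work, as an engineer would, in place of code of your own. Each camera call takes 0.05 s, during which the arm holds its last target.

### The job

Shoppers have left four testers about the table: a mist bottle, a hand-cream tube, a large and a small cream jar. Put each back into the wooden tray that already holds its own kind (both jars go with the jar), standing upright on the tray's floor and let go. Leave the three products that are already in the trays standing where they are.

Things in the scene. Friction and masses are not known exactly. Their poses are not given: they have to be found in the camera images.
- bottle: the stray amber mist bottle, standing: round glass body 38 mm across and 88 mm high, a shoulder, then a round white overcap 28 mm across that reaches from 96 to 134 mm, the full height; about 0.14 kg. Origin: centre of its foot; z up its axis. Out on the table at the start.
- tube: the stray cream-coloured hand-cream tube standing on its cap: round cap 34 mm across and 21 mm high; above it the tube narrows as a wedge from 34 mm thick at 22 mm height to 5 mm thick at 104 mm, while it widens to 48 mm; flat crimped end 5 mm thick (its x) by 48 mm wide (its y) from 104 to 116 mm, the full height; about 0.07 kg. Origin: centre of the cap's foot; z up. Take it by the flat top, pinching across its x. Out on the table at the start.
- big_jar: the stray large cream jar: round, 52 mm across, 44 mm high, white body and aluminium lid of the same width (lid from 27 mm up); about 0.13 kg. Origin: centre of its foot; z up. Out on the table at the start.
- small_jar: the stray small cream jar: as the large one but 40 mm across and 40 mm high; about 0.06 kg. Origin: centre of its foot; z up. Out on the table at the start.
- bottle_tray: fixed shallow wooden tray, 86 mm (its x) by 200 mm (its y) outside, 12 mm high, walls 4 mm thick, so 78 x 192 mm inside; its floor is 3 mm above the table. Origin: centre of its underside, on the table; z up. All three trays look alike and are told apart by the product that already stands in them; this one holds the mist bottle stock_bottle, anywhere along its length.
- tube_tray: fixed shallow wooden tray, 86 mm (its x) by 200 mm (its y) outside, 12 mm high, walls 4 mm thick, so 78 x 192 mm inside; its floor is 3 mm above the table. Origin: centre of its underside, on the table; z up. All three trays look alike and are told apart by the product that already stands in them; this one holds the tube stock_tube, anywhere along its length.
- jar_tray: fixed shallow wooden tray, 86 mm (its x) by 200 mm (its y) outside, 12 mm high, walls 4 mm thick, so 78 x 192 mm inside; its floor is 3 mm above the table. Origin: centre of its underside, on the table; z up. All three trays look alike and are told apart by the product that already stands in them; this one holds the jar stock_jar, near its -y end.
- stock_bottle: loose, already in its tray, to be left there: amber mist bottle, standing: round glass body 38 mm across and 88 mm high, a shoulder, then a round white overcap 28 mm across that reaches from 96 to 134 mm, the full height; about 0.14 kg. Origin: centre of its foot; z up its axis. 
- stock_tube: loose, already in its tray, to be left there, its wide flat top roughly along the tray's length: a cream tube exactly like the stray one (116 mm high). Origin: centre of the cap's foot; z up.
- stock_jar: loose, already in its tray, to be left there: a jar exactly like the large stray one (52 mm across, 44 mm high). Origin: centre of its foot; z up.
Mind the look-alikes: they are no part of the job. Leave any blue look-alike of the stock_bottle alone.

How it is judged:
By the outcome, as a careful person would: the job done as asked, in the order asked, and still so for the second after the job is handed in, with the robot touching nothing.
It also fails if it takes over 115 s, if anything falls off the work surface, if the arm or the gripper's body presses on something with over 40 N, if the wrist force passes 120 N, or if a joint passes its speed limit or range.

## Working session

There is one attempt and no reset: what is moved stays moved. The work goes in short steps, Python scripts to look and compute and a shell command to move; the robot and the scene stay as the last step left them, time stands still between calls to the robot, and variables do not carry over. Pictures are saved under pics/ and viewed, and the job is handed in when it is done.

```bash
mkdir -p pics; ls; python3 - <<'E'
from rig import robot, vision
import cv2,json
o=robot.get_obs(); print(o)
for n in ["scene","side","wrist"]:
    cv2.imwrite(f"pics/{n}0.png",vision.camera(n)); print(n,vision.camera_info(n))
E
```

```text
pics
{'time': 0.0, 'q': array([ 1.15948348e+00,  5.28467643e-01,  1.43392456e+00, -1.08089314e-05,
        1.18138538e+00, -1.78494356e-01]), 'joint_velocities': array([-0.00083094, -0.00037067, -0.00132576, -0.00031831, -0.000756  ,
        0.00124859]), 'joint_torque': array([-1.16144103e-03, -4.40042210e+01, -1.76589704e+01,  6.31952821e-02,
        5.82905835e-02, -1.78745668e-04]), 'position': array([0.14388154, 0.60748004, 0.23556362]), 'tool_rot': array([ 0.70306106, -0.08234763,  0.08190535, -0.70158073]), 'ft_force': array([-0.5015558 ,  0.12073236,  0.22037619]), 'moment': array([0.04484058, 0.04520983, 0.03257475]), 'grip_width': 0.08693172593056939}
scene {'vfov': 53.663175729931204, 'cx': 275.8216691424662, 'cy': 210.00048955938038, 'k1': -0.12436817878346665, 'world_from_camera': array([[ 0.28578834, -0.6720769 ,  0.68310882,  1.25957983],
       [ 0.95827373,  0.20491967, -0.19929722, -0.21446845],
       [-0.00603938,  0.71156206,  0.7025973 ,  0.83127705],
       [ 0.        ,  0.        ,  0.        ,  1.        ]])}
side {'vfov': 53.06270564737265, 'cx': 271.31475291511185, 'cy': 213.5533312121908, 'k1': -0.0826829813329375, 'world_from_camera': array([[ 0.96717956,  0.17800277, -0.18132487,  0.34561367],
       [-0.25310425,  0.61198798, -0.74927228, -0.77890305],
       [-0.02240391,  0.77057493,  0.63695553,  0.71763469],
       [ 0.        ,  0.        ,  0.        ,  1.        ]])}
wrist {'vfov': 68.82726229493818, 'cx': 280.9344096990667, 'cy': 212.80213892785264, 'k1': -0.06201390069298468, 'tool_from_camera': array([[-3.70639587e-04, -9.68835559e-01, -2.47704505e-01,
        -6.70269047e-02],
       [-1.95722081e-04,  2.47704588e-01, -9.68835589e-01,
        -1.48757822e-01],
       [ 9.99999912e-01, -3.10607581e-04, -2.81431638e-04,
         7.13354299e-06],
       [ 0.00000000e+00,  0.00000000e+00,  0.00000000e+00,
         1.00000000e+00]])}
```

View pics/scene0.png

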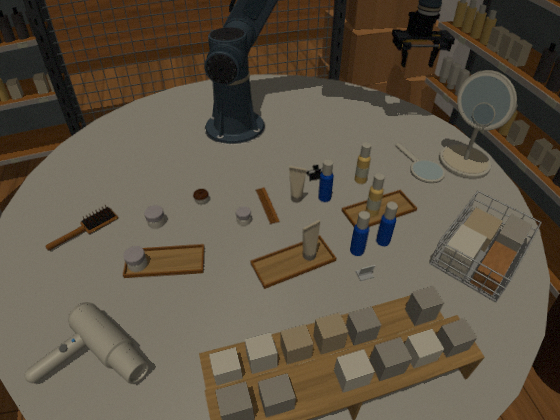

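View pics/side0.png

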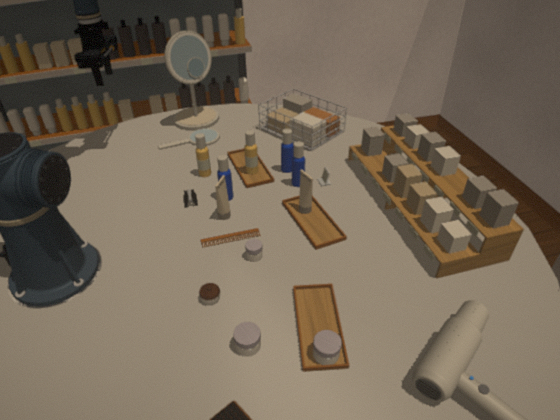

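View pics/wrist0.png

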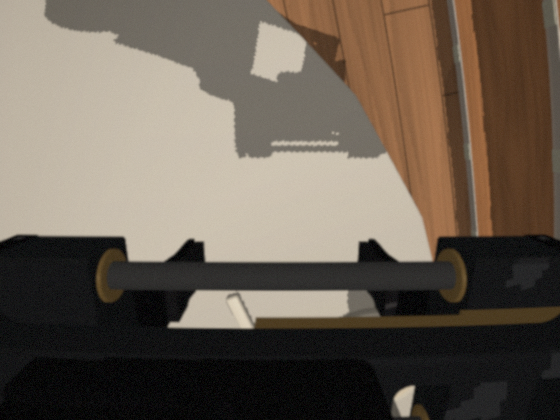

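```bash
cat > h.py <<'E'
import numpy as np, cv2
from scipy.spatial.transform import Rotation as R
from rig import robot, vision
def K(i):
    f=210/np.tan(np.radians(i['vfov'])/2)
    return np.array([[f,0,i['cx']],[0,f,i['cy']],[0,0,1]])
def T(i,o=None):
    if 'world_from_camera' in i: return np.array(i['world_from_camera'])
    M=np.eye(4); M[:3,:3]=R.from_quat(o['tool_rot']).as_matrix(); M[:3,3]=o['position']
    return M@np.array(i['tool_from_camera'])
def ray(n,uv,o=None):
    i=vision.camera_info(n); uv=np.array(uv,float).reshape(-1,1,2)
    p=cv2.undistortPointsIter(uv,K(i),np.array([i['k1'],0,0,0.]),None,None,(3,100,1e-10)).reshape(-1,2)
    M=T(i,o); d=np.c_[p[:,0],-p[:,1],-np.ones(len(p))]@M[:3,:3].T
    return M[:3,3],d
def plane(n,uv,z,o=None):
    c,d=ray(n,uv,o); return c+d*((np.asarray(z)-c[2])/d[:,2])[:,None]
def tri(a,b,oa=None,ob=None):  # a=(name,uv)
    c1,d1=ray(a[0],a[1],oa); c2,d2=ray(b[0],b[1],ob); d1=d1[0];d2=d2[0]
    s=np.linalg.lstsq(np.c_[d1,-d2],c2-c1,rcond=None)[0]
    p,q=c1+s[0]*d1,c2+s[1]*d2
    return (p+q)/2,np.linalg.norm(p-q)
def proj(n,P,o=None):
    i=vision.camera_info(n); M=np.linalg.inv(T(i,o)); P=np.atleast_2d(P)
    c=P@M[:3,:3].T+M[:3,3]; c=c*[1,-1,-1]
    return cv2.projectPoints(c.reshape(-1,1,3),np.zeros(3),np.zeros(3),K(i),np.array([i['k1'],0,0,0.]))[0].reshape(-1,2)
E
python3 - <<'E'
import cv2,numpy as np
s=cv2.imread('pics/scene0.png'); d=cv2.imread('pics/side0.png')
def crop(im,x,y,w,h,k,f):
    c=im[y:y+h,x:x+w]; c=cv2.resize(c,None,fx=k,fy=k,interpolation=cv2.INTER_CUBIC)
    for g in range(0,w,20): cv2.putText(c,str(x+g),(g*k,8),0,.3,(0,255,0),1); cv2.line(c,(g*k,10),(g*k,16),(0,255,0))
    for g in range(0,h,20): cv2.putText(c,str(y+g),(0,g*k+4),0,.3,(0,255,0),1)
    cv2.imwrite(f,c)
crop(s,240,130,190,150,4,'pics/c1.png')
crop(s,110,180,180,100,4,'pics/c2.png')
crop(d,180,120,170,140,4,'pics/c3.png')
crop(d,180,230,180,145,4,'pics/c4.png')
E
```

```text
(no output)
```

View pics/c1.png

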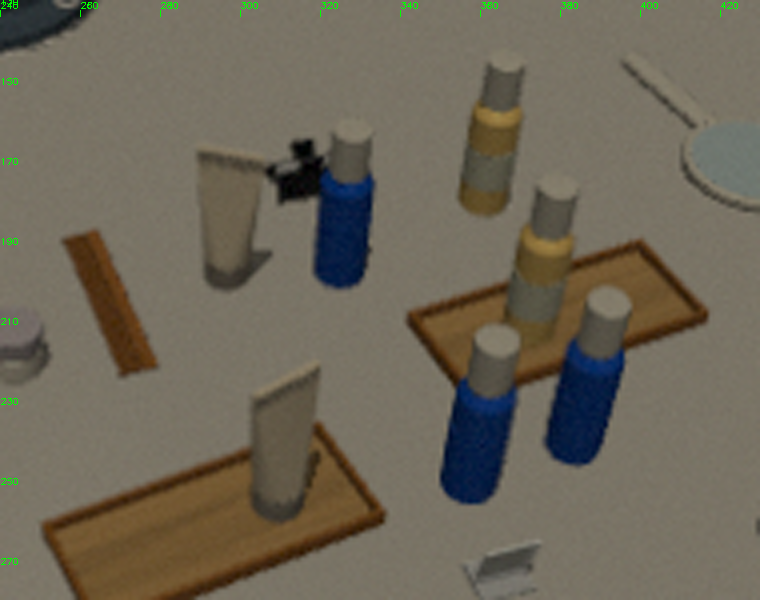

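View pics/c2.png

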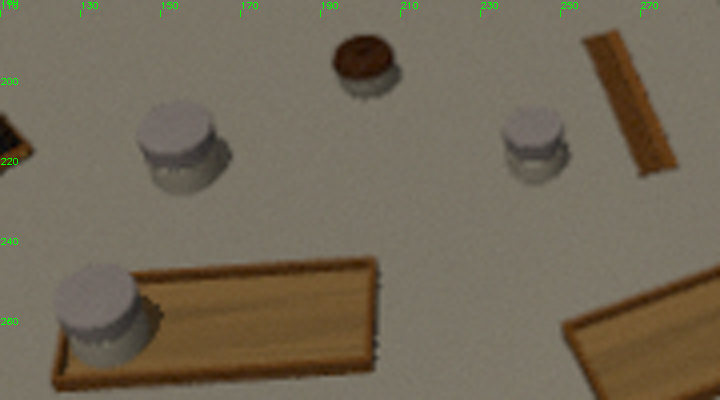

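View pics/c3.png

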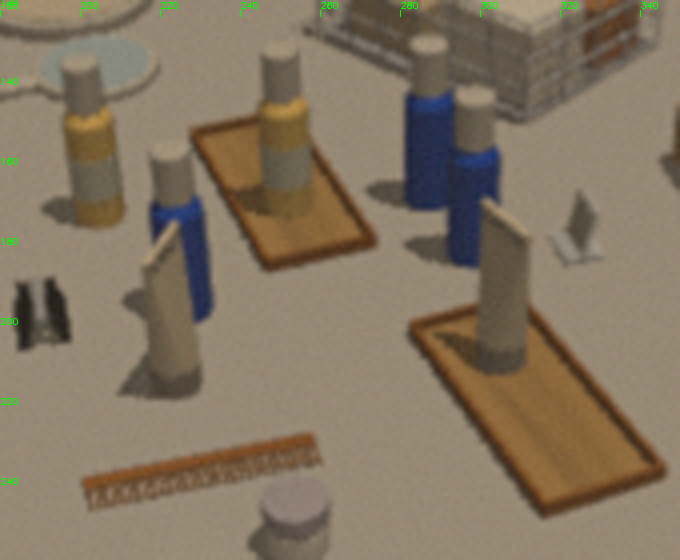

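View pics/c4.png

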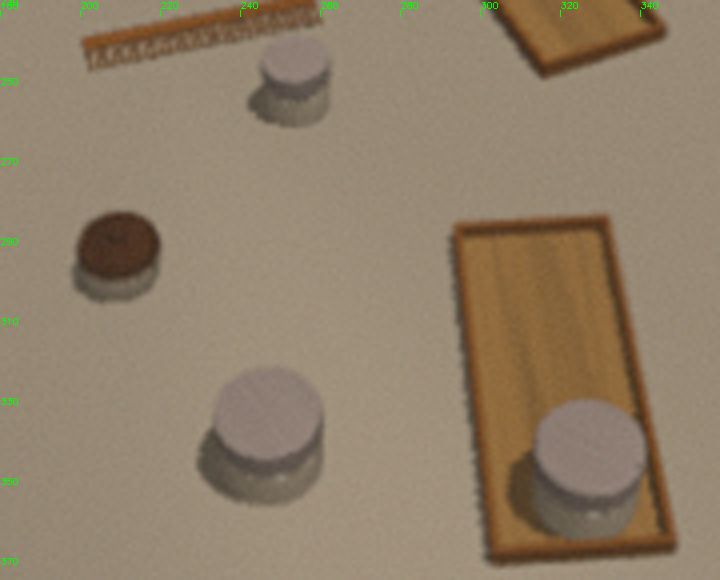

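```bash
python3 - <<'E'
from h import *
np.set_printoptions(precision=4,suppress=True)
P={'bottle':((366.5,145.5),(200,135.8)),'stockb':((379.3,176.8),(250.3,132.5)),'blue1':((328,162.5),(222.8,158.3)),
'blue2':((364,214.5),(298.5,142.5)),'blue3':((392,204.5),(287,131)),
'tubeA':((289.3,168),(216.3,187)),'tubeB':((306.3,170.8),(224.3,176)),'stA':((303,230),(312,179.3)),'stB':((319.5,220.8),(300.8,170.5)),
'small':((243.5,212),(254,245.8)),'big':((154.3,212),(247.3,333)),'stockj':((134.3,254.3),(327.5,341.8))}
for k,(a,b) in P.items(): print(k,*tri(('scene',a),('side',b)))
H={'bottle':.134,'stockb':.137,'tubeA':.116,'tubeB':.116,'stA':.119,'stB':.119,'small':.04,'big':.044,'stockj':.047}
for k,z in H.items(): print(k,plane('scene',[P[k][0]],z)[0],plane('side',[P[k][1]],z)[0])
print('trays');
for n,q in {'tube':((251,261.5),(336,259),(320,236)),'bot':((342.3,209.3),(400.5,190),(416.8,208.5)),'jar':((203.8,244.8),(203.3,271.5),(123.8,276.3))}.items(): print(n,plane('scene',q,.012)[:,:2].tolist())
for n,q in {'tube':((283,201.3),(316.3,248.8),(345.8,237)),'bot':((228.3,152.5),(247,187),(273.8,180)),'jar':((294.3,286.8),(331.8,284.5),(348.5,365.8),(303.3,370))}.items(): print(n,plane('side',q,.012)[:,:2].tolist())
E
```

```text
bottle [0.4045 0.307  0.1318] 0.002401109680480873
stockb [0.5453 0.2755 0.1358] 0.0024424516598262687
blue1 [0.4472 0.1703 0.1314] 0.004674436715208749
blue2 [0.6593 0.1779 0.1366] 0.00033414006927509735
blue3 [0.6487 0.2577 0.1343] 0.004397433170270421
tubeA [0.4137 0.0718 0.1117] 0.0007974534714996745
tubeB [0.4405 0.1117 0.1131] 0.0011016132785791033
stA [0.6475 0.0296 0.1166] 0.0008848621731681793
stB [0.6324 0.0759 0.1171] 0.003208587910861979
small [ 0.4702 -0.0768  0.0356] 0.004552240558253938
big [ 0.4038 -0.3115  0.041 ] 0.00390948357042451
stockj [ 0.5424 -0.3726  0.0436] 0.00300723479686359
bottle [0.4056 0.3066 0.134 ] [0.4046 0.3005 0.134 ]
stockb [0.5452 0.2759 0.137 ] [0.5451 0.2709 0.137 ]
tubeA [0.4182 0.0704 0.116 ] [0.4133 0.0652 0.116 ]
tubeB [0.4431 0.1109 0.116 ] [0.4402 0.1066 0.116 ]
stA [0.649  0.0292 0.119 ] [0.6464 0.0258 0.119 ]
stB [0.6324 0.0766 0.119 ] [0.6317 0.0708 0.119 ]
small [ 0.4721 -0.0758  0.04  ] [ 0.4702 -0.0841  0.04  ]
big [ 0.4051 -0.3098  0.044 ] [ 0.4045 -0.3156  0.044 ]
stockj [ 0.5443 -0.3708  0.047 ] [ 0.5421 -0.3761  0.047 ]
trays
tube [[0.620633623533188, -0.09387626432070541], [0.6753235960850131, 0.1126067305256131], [0.5908376867235822, 0.10168683273899459]]
bot [[0.5149867876116966, 0.19797195854444255], [0.4901157446835387, 0.3977780120090767], [0.5744976056263558, 0.40440532595081746]]
jar [[0.5319145535785116, -0.19830680679955118], [0.6173165572125604, -0.21423419625286777], [0.5767876729472269, -0.407583859021928]]
tube [[0.5903943531839372, 0.0930018231413664], [0.6162150211448216, -0.10657103305432603], [0.6996000445718478, -0.0876099126556441]]
bot [[0.4915458220289075, 0.38828358686015896], [0.5098554816156424, 0.18589518377714653], [0.5923340804032344, 0.19770846379239693]]
jar [[0.531203971762261, -0.20495379042817785], [0.6118912344906131, -0.2212471795669655], [0.5716469189550631, -0.4142462436339591], [0.4890114042716776, -0.39954955077329496]]
```

```bash
cat >> h.py <<'E'
def go(xyz,zdir,o=None):
    """fractions to TCP xyz with tool y down and tool z along +-zdir"""
    o=o or robot.get_obs(); R0=R.from_quat(o['tool_rot'])
    best=None
    for s in (1,-1):
        z=s*np.array([zdir[0],zdir[1],0.]); z/=np.linalg.norm(z); y=np.array([0,0,-1.])
        Rt=R.from_matrix(np.c_[np.cross(y,z),y,z]); rv=(R0.inv()*Rt).as_rotvec()
        if best is None or np.linalg.norm(rv)<np.linalg.norm(best): best=rv
    sh=R0.inv().apply(np.array(xyz)-o['position'])
    print('shift',np.round(sh/.5,4),'turn',np.round(best/np.pi,4),'mm',np.round(np.linalg.norm(sh)*1e3),'deg',np.round(np.degrees(np.linalg.norm(best)),1))
E
python3 - <<'E'
from h import *
o=robot.get_obs(); print(R.from_quat(o['tool_rot']).as_matrix().round(3))
go([.405,.304,.28],[.99,.1])
E
```

```text
[[ 0.973 -0.001  0.231]
 [-0.231 -0.002  0.973]
 [-0.    -1.    -0.002]]
shift [ 0.6481 -0.0878 -0.4706] turn [5.000e-04 3.939e-01 2.000e-04] mm 403.0 deg 70.9
```

```bash
python3 -m crank '[[0.648,-0.088,-0.47,0,0.394,0,1],[0.648,-0.088,-0.47,0,0.394,0,1],[0.648,-0.088,-0.47,0,0.394,0,1],[0.648,-0.088,-0.47,0,0.394,0,1],[0.648,-0.088,-0.47,0,0.394,0,1],[0.648,-0.088,-0.47,0,0.394,0,1],[0.648,-0.088,-0.47,0,0.394,0,1],[0.648,-0.088,-0.47,0,0.394,0,1],[0.648,-0.088,-0.47,0,0.394,0,1],[0.648,-0.088,-0.47,0,0.394,0,1]]'
python3 - <<'E'
from h import *
o=robot.get_obs(); print(o['q'].round(3),o['position'])
cv2.imwrite('pics/w1.png',vision.camera('wrist'))
print(proj('wrist',[[.405,.304,.134],[.405,.304,0]],o))
import pickle; pickle.dump(o,open('o1.pkl','wb'))
E
```

```text
time: 1.4
position: [0.4041, 0.3055, 0.2803]
tool_rot: [0.525, -0.474, 0.473, -0.525]
ft_force: [0.1, -0.7, -0.4]
grip_width: 0.0871
[0.426 0.314 1.67  0.    1.159 0.324] [0.40409442 0.30550056 0.28026278]
[[281.46764865 206.40352151]
 [281.37149276 184.85404855]]
```

View pics/w1.png

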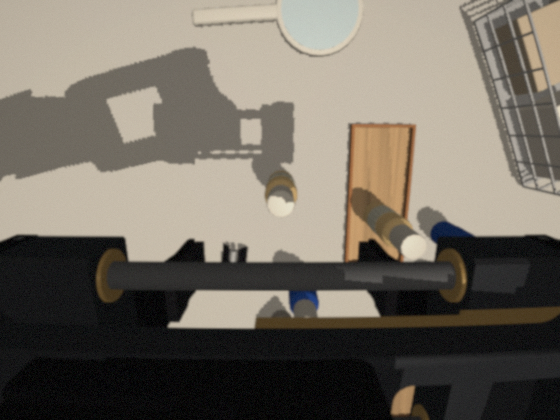

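The wrist view shows the amber stray's cap at (281,205), which matches the predicted (281.5,206.4). The stock bottle's cap is at (413,243) in its tray, whose far corners are at (350,124) and (415,125). The candidates in this view are the amber bottle at (281,205), the amber one inside the tray at (413,243), and blues at (304,305) and (450,232). The amber one standing outside the tray is the stray.

```bash
python3 - <<'E'
from h import *
import pickle
np.set_printoptions(precision=4,suppress=True)
o=pickle.load(open('o1.pkl','rb'))
im=cv2.imread('pics/w1.png'); c=cv2.resize(im[110:270,230:430],None,fx=4,fy=4,interpolation=cv2.INTER_CUBIC)[:600]
cv2.imwrite('pics/w1c.png',c)
print(plane('wrist',[(281,204.5),(413,243)],[.134,.137],o), plane('wrist',[(350,124.5),(415,125)],.012,o))
E
```

```text
[[0.4043 0.3059 0.134 ]
 [0.5425 0.2804 0.137 ]] [[0.4865 0.3953 0.012 ]
 [0.5732 0.4047 0.012 ]]
```

View pics/w1c.png

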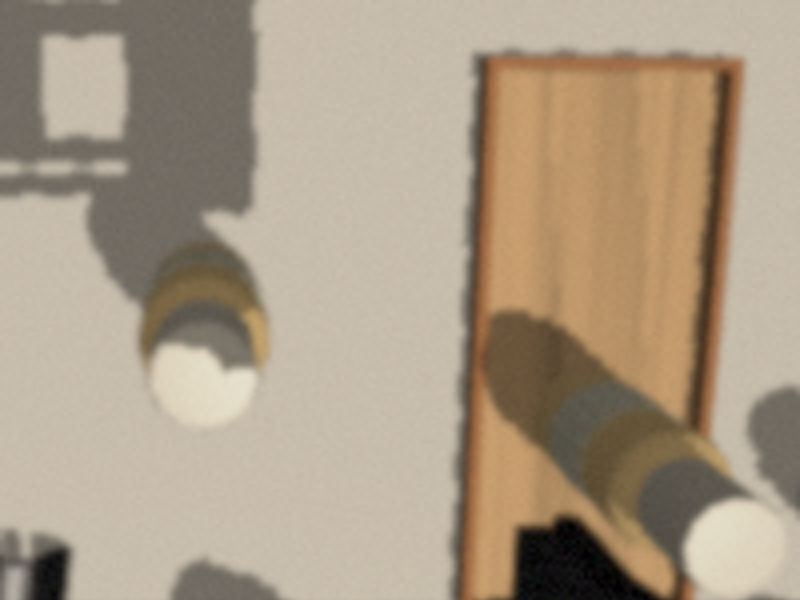

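```bash
python3 - <<'E'
from h import *
go([.4042,.307,.112],[.99,.1])
E
```

```text
shift [-0.0029  0.3366  0.0006] turn [0.0002 0.0006 0.    ] mm 168.0 deg 0.1
```

```bash
python3 -m crank '[[-0.003,0.15,0,0,0,0,1],[-0.003,0.25,0,0,0,0,1],[-0.003,0.3366,0,0,0,0,1],[-0.003,0.3366,0,0,0,0,1],[-0.003,0.3366,0,0,0,0,-1],[-0.003,0.3366,0,0,0,0,-1],[-0.003,0.3366,0,0,0,0,-1],[-0.003,0.3366,0,0,0,0,-1],[-0.003,0.3366,0,0,0,0,-1],[-0.003,0.3366,0,0,0,0,-1]]' 20
python3 -m crank '[[0,0,0,0,0,0,-1],[0,0,0,0,0,0,-1],[0,-0.05,0,0,0,0,-1],[0,-0.1,0,0,0,0,-1],[0,-0.1,0,0,0,0,-1]]' 20
python3 - <<'E'
from h import *
go([.538,.350,.180],[.993,.11])
cv2.imwrite('pics/s2.png',vision.camera('scene'))
E
```

```text
time: 2.7
position: [0.4051, 0.3062, 0.1123]
tool_rot: [-0.524, 0.474, -0.474, 0.524]
ft_force: [-0.8, 0.4, 0.4]
grip_width: 0.0351
time: 3.32
position: [0.4062, 0.3067, 0.1634]
tool_rot: [-0.523, 0.474, -0.475, 0.526]
ft_force: [-0.1, 0.4, -2.2]
grip_width: 0.0273
shift [-0.0597 -0.0321  0.2711] turn [-0.0012 -0.0032 -0.0004] mm 140.0 deg 0.6
```

View pics/s2.png

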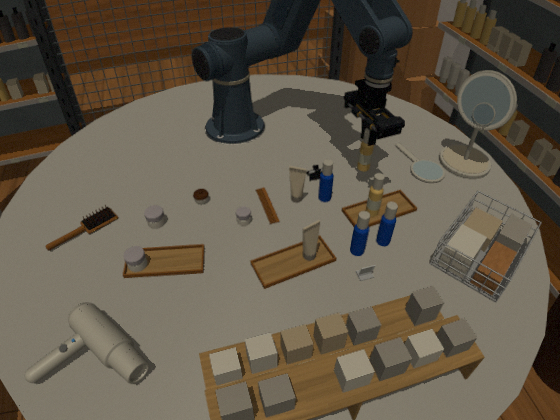

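```bash
python3 -m crank '[[-0.02,-0.03,0.09,0,0,0,-1],[-0.04,-0.03,0.18,0,0,0,-1],[-0.06,-0.02,0.271,0,-0.003,0,-1],[-0.06,-0.02,0.271,0,-0.003,0,-1],[-0.06,-0.02,0.271,0,-0.003,0,-1],[-0.06,-0.02,0.271,0,-0.003,0,-1],[-0.06,-0.02,0.271,0,-0.003,0,-1]]' 20
python3 - <<'E'
from h import *
go([.538,.350,.1155],[.993,.11])
o=robot.get_obs()
a=vision.camera('scene');b=vision.camera('side')
cv2.imwrite('pics/s3.png',np.hstack([cv2.resize(a[120:270,290:430],None,fx=2.8,fy=2.8),cv2.resize(b[90:240,180:320],None,fx=2.8,fy=2.8)]))
E
```

```text
time: 4.25
position: [0.5358, 0.3495, 0.1722]
tool_rot: [0.527, -0.472, 0.472, -0.526]
ft_force: [0.8, -0.5, -1.8]
grip_width: 0.0272
shift [-0.0006  0.1135  0.0045] turn [ 0.0003 -0.0001  0.0001] mm 57.0 deg 0.1
```

View pics/s3.png

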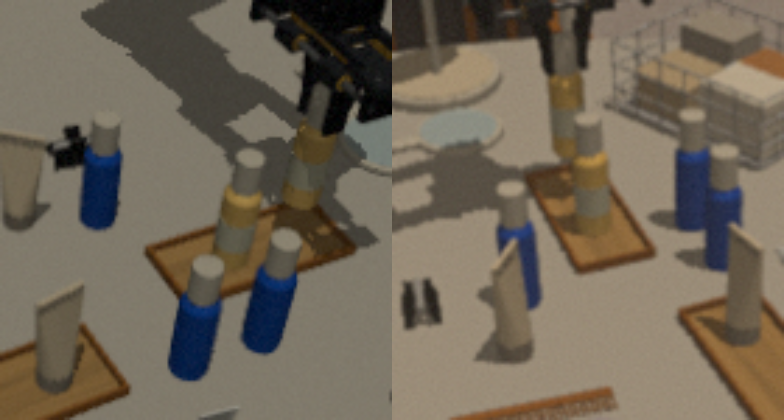

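```bash
python3 -m crank '[[0,0.06,0.0045,0,0,0,-1],[0,0.1,0.0045,0,0,0,-1],[0,0.11,0.0045,0,0,0,-1],[0,0.113,0.0045,0,0,0,-1],[0,0.113,0.0045,0,0,0,-1],[0,0.113,0.0045,0,0,0,-1]]' 20
```

```text
time: 5.1
position: [0.5396, 0.3501, 0.1167]
tool_rot: [-0.526, 0.472, -0.472, 0.527]
ft_force: [-0.2, -0.4, -1.3]
grip_width: 0.0274
```

```bash
python3 -m crank '[[0,0.0015,0,0,0,0,-1],[0,0.003,0,0,0,0,-1],[0,0.003,0,0,0,0,-1]]' 20
```

```text
time: 5.48
position: [0.5394, 0.3501, 0.1151]
tool_rot: [-0.526, 0.472, -0.472, 0.527]
ft_force: [-1.2, -0.3, 3.7]
grip_width: 0.0273
```

```bash
python3 -m crank '[[0,0,0,0,0,0,0.3],[0,0,0,0,0,0,0.3],[0,0,0,0,0,0,0.3],[0,0,0,0,0,0,0.3],[0,-0.05,0,0,0,0,0.3],[0,-0.12,0,0,0,0,0.3],[0,-0.24,0,0,0,0,0.3],[0,-0.3,0,0,0,0,0.3],[0,-0.3,0,0,0,0,0.3]]' 20
python3 - <<'E'
from h import *
a=vision.camera('scene');b=vision.camera('side')
cv2.imwrite('pics/s4.png',np.hstack([cv2.resize(a[120:270,290:430],None,fx=2.8,fy=2.8),cv2.resize(b[90:240,180:320],None,fx=2.8,fy=2.8)]))
# tube above: flat dir A->B
d=np.array([.026,.0405]); n=np.array([d[1],-d[0]]); print(n/np.linalg.norm(n))
go([.429,.090,.28],n)
E
```

```text
time: 6.6
position: [0.5407, 0.3506, 0.2676]
tool_rot: [-0.524, 0.471, -0.473, 0.529]
ft_force: [0.3, 1.0, -1.7]
grip_width: 0.0566
[ 0.84151586 -0.54023241]
shift [ 0.4921 -0.0324 -0.2746] turn [3.000e-04 2.166e-01 2.000e-04] mm 282.0 deg 39.0
```

View pics/s4.png

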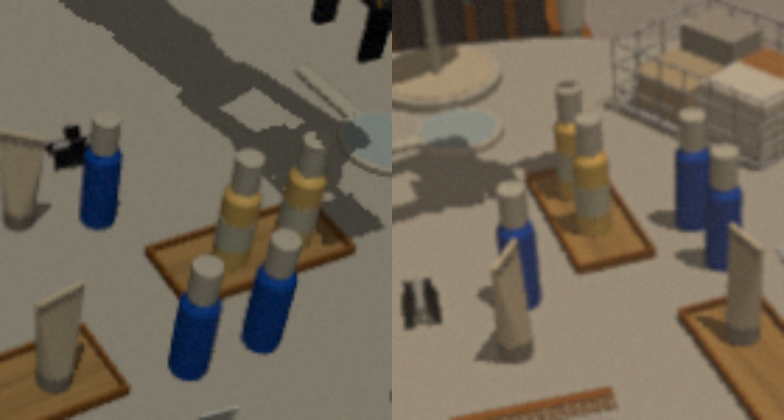

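Both amber bottles now stand in the bottle tray, with the stock one unmoved. Next is the tube.

```bash
python3 -m crank '[[0.492,-0.03,-0.275,0,0.217,0,1],[0.492,-0.03,-0.275,0,0.217,0,1],[0.492,-0.03,-0.275,0,0.217,0,1],[0.492,-0.03,-0.275,0,0.217,0,1],[0.492,-0.03,-0.275,0,0.217,0,1],[0.492,-0.03,-0.275,0,0.217,0,1],[0.492,-0.03,-0.275,0,0.217,0,1],[0.492,-0.03,-0.275,0,0.217,0,1]]'
python3 - <<'E'
from h import *
import pickle
o=robot.get_obs(); print(o['q'].round(3))
im=vision.camera('wrist'); pickle.dump(o,open('o2.pkl','wb')); cv2.imwrite('pics/w2.png',im)
print(proj('wrist',[[.4155,.0695,.116],[.442,.1105,.116],[.429,.09,0]],o))
cv2.imwrite('pics/w2c.png',cv2.resize(im[120:280,180:380],None,fx=4,fy=4,interpolation=cv2.INTER_CUBIC)[:600])
E
```

```text
time: 7.7
position: [0.4296, 0.0912, 0.2787]
tool_rot: [-0.339, 0.621, -0.62, 0.339]
ft_force: [0.2, -0.1, -0.9]
grip_width: 0.0868
[-0.047  0.217  1.82   0.     1.105  0.524]
[[280.59557259 225.42160933]
 [280.75377268 179.57587821]
 [280.9480983  185.01922209]]
```

View pics/w2.png

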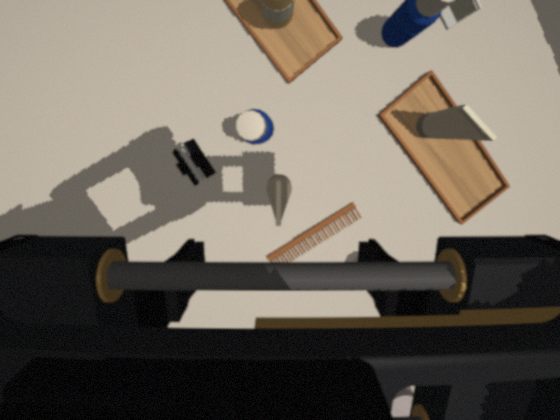

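View pics/w2c.png

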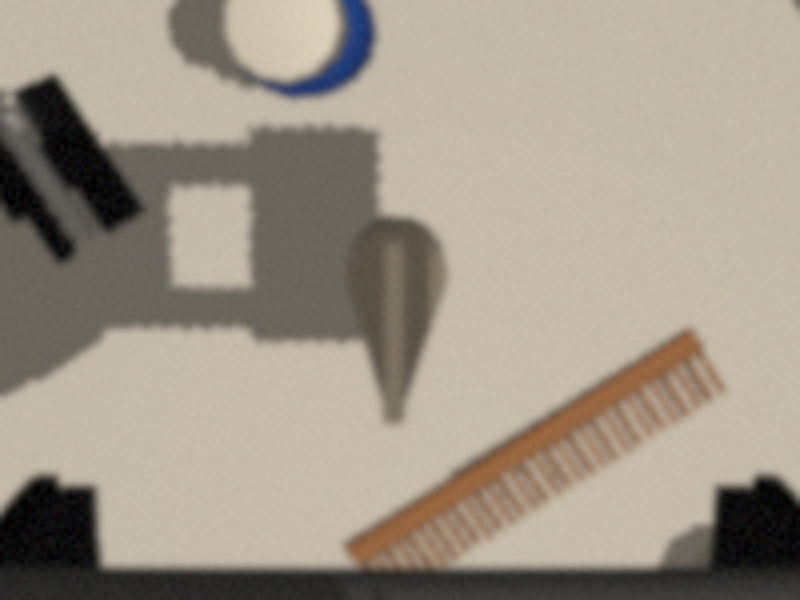

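```bash
python3 - <<'E'
from h import *
import pickle
np.set_printoptions(precision=4,suppress=True)
o=pickle.load(open('o2.pkl','rb'))
p=plane('wrist',[(277.9,179.8),(277.9,224.8)],.116,o); m=p.mean(0); d=p[0]-p[1]; print(p,m,np.linalg.norm(d))
n=[d[1],-d[0]]
go([m[0],m[1],.115],n)
# stock tube
print(plane('wrist',[(463,106),(493,138)],.119,o),plane('wrist',[(432,71),(508,187),(462,222),(379,117)],.012,o))
E
```

```text
[[0.4394 0.1119 0.116 ]
 [0.4135 0.0716 0.116 ]] [0.4264 0.0917 0.116 ] 0.04790182690484387
shift [ 0.0024  0.3276 -0.0057] turn [0.0002 0.0007 0.0001] mm 164.0 deg 0.1
[[0.6325 0.0762 0.119 ]
 [0.6464 0.0316 0.119 ]] [[ 0.6738  0.1122  0.012 ]
 [ 0.7008 -0.0836  0.012 ]
 [ 0.6213 -0.0938  0.012 ]
 [ 0.587   0.0983  0.012 ]]
```

```bash
python3 -m crank '[[0.0024,0.15,-0.0057,0,0,0,1],[0.0024,0.25,-0.0057,0,0,0,1],[0.0024,0.3276,-0.0057,0,0,0,0.4],[0.0024,0.3276,-0.0057,0,0,0,0],[0.0024,0.3276,-0.0057,0,0,0,-1],[0.0024,0.3276,-0.0057,0,0,0,-1],[0.0024,0.3276,-0.0057,0,0,0,-1],[0.0024,0.3276,-0.0057,0,0,0,-1],[0.0024,0.3276,-0.0057,0,0,0,-1],[0.0024,0.3276,-0.0057,0,0,0,-1]]' 25
python3 -m crank '[[0,0,0,0,0,0,-1],[0,0,0,0,0,0,-1],[0,0,0,0,0,0,-1],[0,0,0,0,0,0,-1]]' 25
```

```text
time: 9.0
position: [0.4263, 0.0908, 0.1155]
tool_rot: [0.339, -0.621, 0.621, -0.339]
ft_force: [0.9, 0.1, 0.6]
grip_width: 0.0151
time: 9.5
position: [0.4262, 0.0908, 0.1154]
tool_rot: [-0.339, 0.621, -0.621, 0.339]
ft_force: [-0.2, -0.0, -0.5]
grip_width: 0.0046
```

```bash
python3 -m crank '[[0,-0.03,0,0,0,0,-1],[0,-0.07,0,0,0,0,-1],[0,-0.12,0,0,0,0,-1],[0,-0.12,0,0,0,0,-1]]' 25
python3 - <<'E'
from h import *
o=robot.get_obs();print(o['q'].round(3))
# target offset -.045 along tray y
c=np.array([.646,.0085]); y=np.array([-.155,.988]); t=c-.046*y; print(t)
go([t[0],t[1],.175],[.988,.155])
a=vision.camera('scene');b=vision.camera('side')
cv2.imwrite('pics/s5.png',np.hstack([cv2.resize(a[120:270,240:380],None,fx=2.8,fy=2.8),cv2.resize(b[90:240,180:320],None,fx=2.8,fy=2.8)]))
E
```

```text
time: 10.0
position: [0.4275, 0.0908, 0.1766]
tool_rot: [0.337, -0.62, 0.622, -0.34]
ft_force: [0.4, -0.1, -0.9]
grip_width: 0.005
[-0.047  0.377  1.955  0.     0.805  0.525]
[ 0.65313  -0.036948]
shift [-0.0295  0.0051  0.5178] turn [-1.300e-03 -2.316e-01 -2.000e-04] mm 259.0 deg 41.7
```

View pics/s5.png

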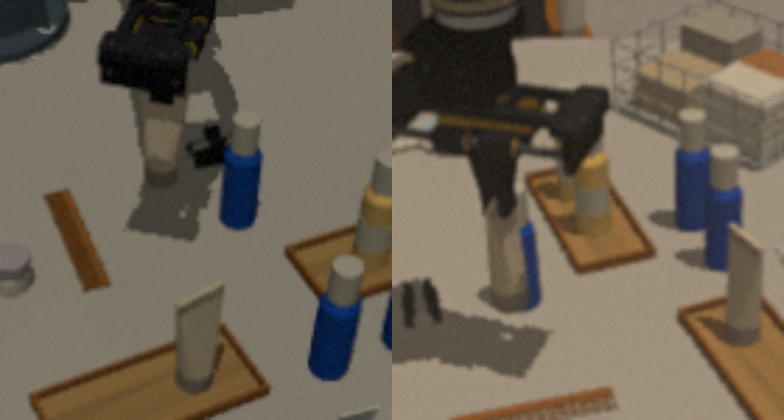

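```bash
python3 -m crank '[[-0.01,0,0.1,0,-0.058,0,-1],[-0.015,0,0.2,0,-0.116,0,-1],[-0.022,0,0.3,0,-0.174,0,-1],[-0.0295,0,0.4,0,-0.2316,0,-1],[-0.0295,0,0.5178,0,-0.2316,0,-1],[-0.0295,0,0.5178,0,-0.2316,0,-1],[-0.0295,0,0.5178,0,-0.2316,0,-1],[-0.0295,0,0.5178,0,-0.2316,0,-1],[-0.0295,0,0.5178,0,-0.2316,0,-1]]' 25
python3 - <<'E'
from h import *
o=robot.get_obs()
t=[.653,-.037]
go([t[0],t[1],.1195],[.988,.155])
a=vision.camera('scene');b=vision.camera('side')
cv2.imwrite('pics/s6.png',np.hstack([cv2.resize(a[150:300,240:380],None,fx=2.8,fy=2.8),cv2.resize(b[120:270,240:380],None,fx=2.8,fy=2.8)]))
E
```

```text
time: 11.22
position: [0.651, -0.036, 0.1754]
tool_rot: [0.538, -0.46, 0.459, -0.537]
ft_force: [-0.3, 0.7, -0.8]
grip_width: 0.0045
shift [0.0026 0.1118 0.0038] turn [ 0.0003  0.0003 -0.0001] mm 56.0 deg 0.1
```

View pics/s6.png

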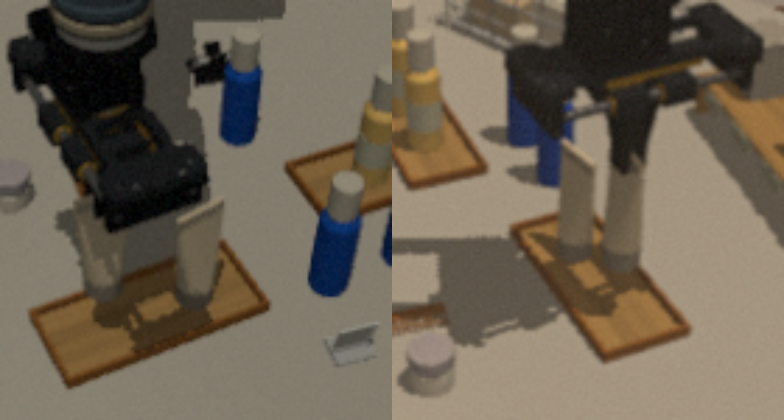

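```bash
python3 -m crank '[[0.0026,0.06,0.0038,0,0,0,-1],[0.0026,0.1,0.0038,0,0,0,-1],[0.0026,0.11,0.0038,0,0,0,-1],[0.0026,0.112,0.0038,0,0,0,-1],[0.0026,0.112,0.0038,0,0,0,-1],[0.0026,0.112,0.0038,0,0,0,-1]]' 25
python3 -m crank '[[0,0.002,0,0,0,0,-1],[0,0.002,0,0,0,0,-1],[0,0.002,0,0,0,0,-1]]' 25
```

```text
time: 12.08
position: [0.6546, -0.038, 0.1205]
tool_rot: [-0.537, 0.459, -0.46, 0.538]
ft_force: [0.1, -0.1, -1.3]
grip_width: 0.0048
time: 12.45
position: [0.654, -0.0379, 0.1185]
tool_rot: [-0.537, 0.46, -0.46, 0.537]
ft_force: [-0.7, 0.3, -0.8]
grip_width: 0.0048
```

```bash
python3 -m crank '[[0,0.001,0,0,0,0,-1],[0,0.002,0,0,0,0,-1],[0,0.002,0,0,0,0,-1]]' 25
```

```text
time: 12.82
position: [0.6544, -0.038, 0.1184]
tool_rot: [-0.537, 0.459, -0.46, 0.537]
ft_force: [-1.0, -0.5, 5.9]
grip_width: 0.0051
```

```bash
python3 -m crank '[[0,0,0,0,0,0,-0.6],[0,0,0,0,0,0,-0.3],[0,0,0,0,0,0,0],[0,0,0,0,0,0,0],[0,-0.05,0,0,0,0,0],[0,-0.12,0,0,0,0,0],[0,-0.24,0,0,0,0,0],[0,-0.3,0,0,0,0,0.2],[0,-0.3,0,0,0,0,0.2]]' 25
python3 - <<'E'
from h import *
a=vision.camera('scene');b=vision.camera('side')
cv2.imwrite('pics/s7.png',np.hstack([cv2.resize(a[150:300,240:380],None,fx=2.8,fy=2.8),cv2.resize(b[120:270,240:380],None,fx=2.8,fy=2.8)]))
go([.4045,-.3115,.25],[.977,-.21])
E
```

```text
time: 13.95
position: [0.6558, -0.0383, 0.2709]
tool_rot: [-0.536, 0.457, -0.462, 0.539]
ft_force: [-0.2, 0.6, -0.1]
grip_width: 0.0511
shift [ 0.4637  0.0338 -0.5765] turn [ 4.000e-04  1.169e-01 -1.000e-04] mm 370.0 deg 21.0
```

View pics/s7.png

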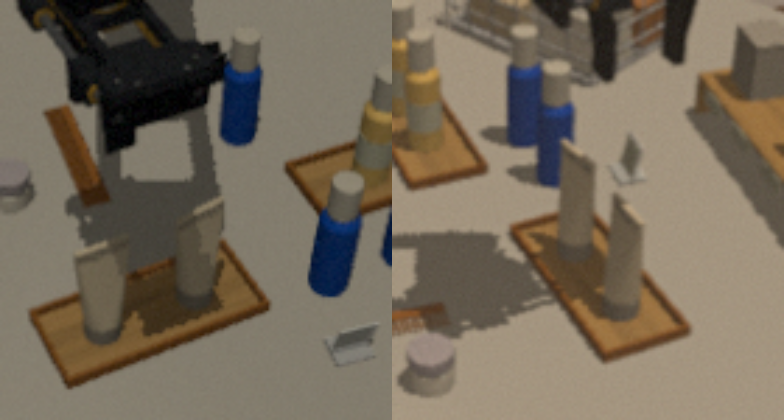

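The tube stands in its tray beside the stock tube. Next is the big jar.

```bash
python3 -m crank '[[0.4637,0.034,-0.5765,0,0.117,0,1],[0.4637,0.034,-0.5765,0,0.117,0,1],[0.4637,0.034,-0.5765,0,0.117,0,1],[0.4637,0.034,-0.5765,0,0.117,0,1],[0.4637,0.034,-0.5765,0,0.117,0,1],[0.4637,0.034,-0.5765,0,0.117,0,1],[0.4637,0.034,-0.5765,0,0.117,0,1],[0.4637,0.034,-0.5765,0,0.117,0,1],[0.4637,0.034,-0.5765,0,0.117,0,1]]'
python3 - <<'E'
from h import *
import pickle
o=robot.get_obs(); print(o['q'].round(3))
im=vision.camera('wrist'); pickle.dump(o,open('o3.pkl','wb')); cv2.imwrite('pics/w3.png',im)
print(proj('wrist',[[.4045,-.3115,.044],[.543,-.372,.047]],o))
cv2.imwrite('pics/w3c.png',cv2.resize(im[90:250,230:430],None,fx=4,fy=4,interpolation=cv2.INTER_CUBIC)[:600])
E
```

```text
time: 15.18
position: [0.4057, -0.3103, 0.2498]
tool_rot: [-0.445, 0.55, -0.549, 0.445]
ft_force: [-0.4, -0.2, 0.4]
grip_width: 0.0873
[-0.872  0.358  1.699  0.     1.087 -0.662]
[[280.02750689 195.12443409]
 [403.14059717 220.59004395]]
```

View pics/w3.png

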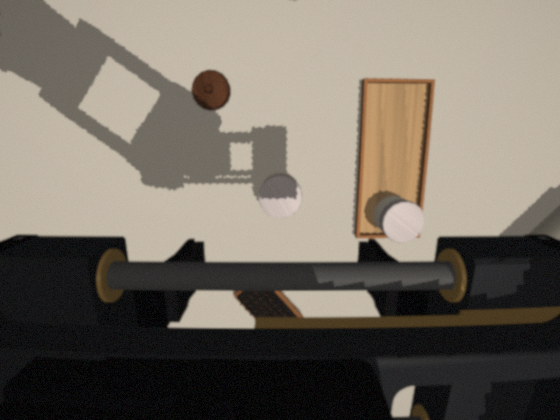

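View pics/w3c.png

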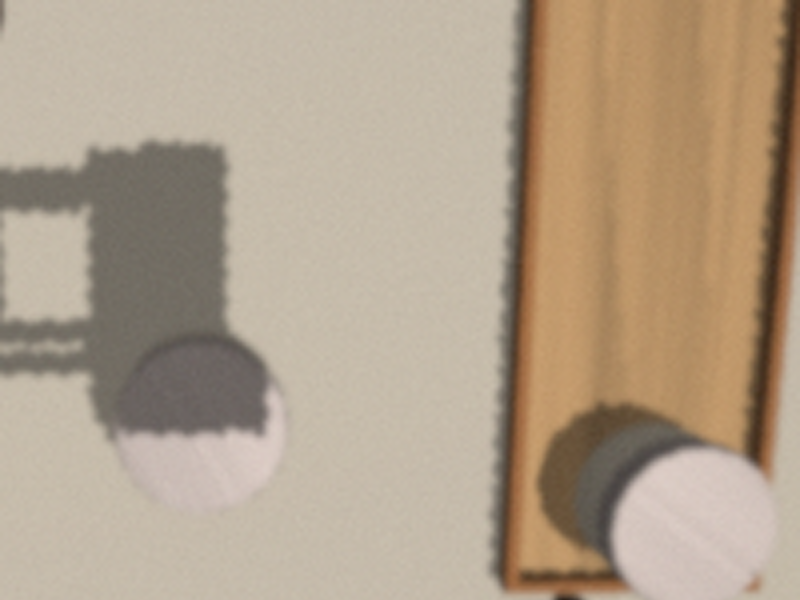

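```bash
python3 - <<'E'
from h import *
import pickle
np.set_printoptions(precision=4,suppress=True)
o=pickle.load(open('o3.pkl','rb'))
b,s=plane('wrist',[(280.1,196.4),(402.9,221.1)],[.044,.047],o); print(b,s)
q=plane('wrist',[(362,79.5),(433,80),(356,237)],.012,o)[:,:2]; print(q, np.linalg.norm(q[0]-q[1]),np.linalg.norm(q[0]-q[2]))
c=(q[1]+q[2])/2; y=(q[0]-q[2]);y/=np.linalg.norm(y); x=np.array([y[1],-y[0]]); print('c',c,'y',y,'stock off',(s[:2]-c)@x,(s[:2]-c)@y)
go([b[0],b[1],.029],[.977,-.21])
E
```

```text
[ 0.4043 -0.313   0.044 ] [ 0.5426 -0.3726  0.047 ]
[[ 0.5277 -0.2007]
 [ 0.6126 -0.2175]
 [ 0.4903 -0.394 ]] 0.0864741011192527 0.19688405713084334
c [ 0.5514 -0.3058] y [0.1901 0.9818] stock off 0.004069737664086297 -0.06725114793252586
shift [ 0.0064  0.442  -0.0017] turn [ 0.0002  0.0006 -0.0003] mm 221.0 deg 0.1
```

```bash
python3 -m crank '[[0.006,0.12,-0.0017,0,0,0,1],[0.006,0.24,-0.0017,0,0,0,1],[0.006,0.34,-0.0017,0,0,0,1],[0.006,0.41,-0.0017,0,0,0,1],[0.006,0.442,-0.0017,0,0,0,1],[0.006,0.442,-0.0017,0,0,0,1],[0.006,0.442,-0.0017,0,0,0,-1],[0.006,0.442,-0.0017,0,0,0,-1],[0.006,0.442,-0.0017,0,0,0,-1],[0.006,0.442,-0.0017,0,0,0,-1]]' 20
python3 -m crank '[[0,0,0,0,0,0,-1],[0,0,0,0,0,0,-1],[0,-0.03,0,0,0,0,-1],[0,-0.06,0,0,0,0,-1],[0,-0.12,0,0,0,0,-1],[0,-0.12,0,0,0,0,-1]]' 20
python3 - <<'E'
from h import *
go([.552,-.305,.0885],[.98,-.2])
E
```

```text
time: 16.48
position: [0.4038, -0.3146, 0.03]
tool_rot: [0.444, -0.55, 0.55, -0.444]
ft_force: [0.4, 0.6, -0.9]
grip_width: 0.0548
time: 17.23
position: [0.4049, -0.3157, 0.0918]
tool_rot: [0.444, -0.548, 0.552, -0.444]
ft_force: [-0.1, -0.0, -1.2]
grip_width: 0.0519
shift [-0.0828  0.0076  0.2831] turn [-0.0014 -0.0034  0.0011] mm 148.0 deg 0.7
```

```bash
python3 -m crank '[[-0.03,0,0.09,0,0,0,-1],[-0.06,0,0.18,0,0,0,-1],[-0.083,0,0.283,0,-0.0034,0,-1],[-0.083,0,0.283,0,-0.0034,0,-1],[-0.083,0,0.283,0,-0.0034,0,-1],[-0.083,0,0.283,0,-0.0034,0,-1],[-0.083,0,0.283,0,-0.0034,0,-1]]' 20
python3 - <<'E'
from h import *
go([.552,-.305,.0345],[.98,-.2])
a=vision.camera('scene');b=vision.camera('side')
cv2.imwrite('pics/s8.png',np.hstack([cv2.resize(a[170:320,100:240],None,fx=2.8,fy=2.8),cv2.resize(b[240:390,230:370],None,fx=2.8,fy=2.8)]))
E
```

```text
time: 18.1
position: [0.5496, -0.3036, 0.0893]
tool_rot: [-0.447, 0.548, -0.548, 0.447]
ft_force: [-0.2, -0.0, -0.9]
grip_width: 0.0513
shift [0.0018 0.1096 0.0054] turn [ 0.0004 -0.0004 -0.0002] mm 55.0 deg 0.1
```

View pics/s8.png

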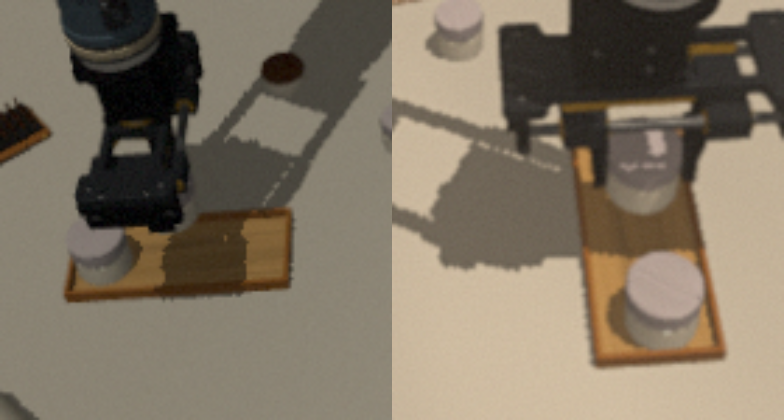

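```bash
python3 -m crank '[[0.002,0.05,0.005,0,0,0,-1],[0.002,0.09,0.005,0,0,0,-1],[0.002,0.107,0.005,0,0,0,-1],[0.002,0.1096,0.005,0,0,0,-1],[0.002,0.1096,0.005,0,0,0,-1],[0.002,0.1096,0.005,0,0,0,-1]]' 20
python3 -m crank '[[0,0.002,0,0,0,0,-1],[0,0.003,0,0,0,0,-1],[0,0.003,0,0,0,0,-1]]' 20
```

```text
time: 18.95
position: [0.5535, -0.3054, 0.0354]
tool_rot: [0.447, -0.547, 0.548, -0.447]
ft_force: [0.4, 0.4, -1.1]
grip_width: 0.0517
time: 19.32
position: [0.553, -0.305, 0.0332]
tool_rot: [0.447, -0.548, 0.548, -0.447]
ft_force: [-0.5, -1.1, -1.1]
grip_width: 0.0514
```

```bash
python3 -m crank '[[0,0.001,0,0,0,0,-1],[0,0.002,0,0,0,0,-1],[0,0.002,0,0,0,0,-1]]' 20
```

```text
time: 19.7
position: [0.5531, -0.3051, 0.0329]
tool_rot: [0.447, -0.548, 0.548, -0.447]
ft_force: [-1.2, 1.6, 5.0]
grip_width: 0.0514
```

```bash
python3 -m crank '[[0,0,0,0,0,0,0.5],[0,0,0,0,0,0,0.7],[0,0,0,0,0,0,0.7],[0,0,0,0,0,0,0.7],[0,-0.05,0,0,0,0,0.7],[0,-0.15,0,0,0,0,0.7],[0,-0.27,0,0,0,0,0.7],[0,-0.39,0,0,0,0,1],[0,-0.43,0,0,0,0,1],[0,-0.43,0,0,0,0,1]]' 20
python3 - <<'E'
from h import *
go([.4715,-.077,.25],[.98,-.2])
a=vision.camera('scene');b=vision.camera('side')
cv2.imwrite('pics/s9.png',np.hstack([cv2.resize(a[170:320,100:240],None,fx=2.8,fy=2.8),cv2.resize(b[240:390,230:370],None,fx=2.8,fy=2.8)]))
E
```

```text
time: 20.95
position: [0.5539, -0.3057, 0.2494]
tool_rot: [0.447, -0.546, 0.549, -0.448]
ft_force: [-0.9, 1.2, -1.2]
grip_width: 0.0863
shift [-0.4152 -0.0033 -0.2529] turn [-0.0014 -0.      0.0007] mm 243.0 deg 0.3
```

View pics/s9.png

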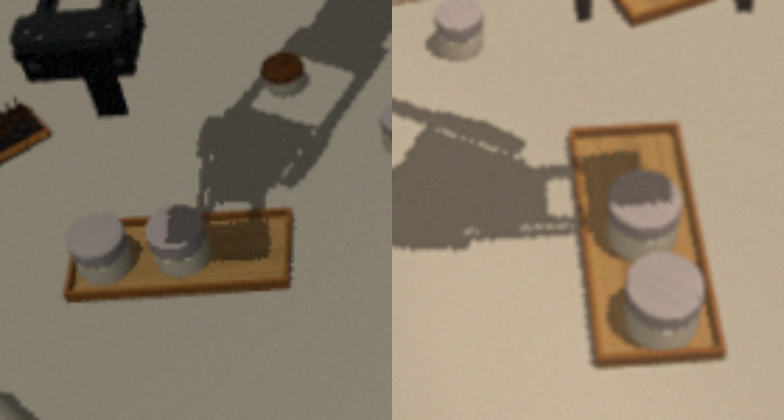

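```bash
python3 -m crank '[[-0.415,0,-0.253,0,0,0,1],[-0.415,0,-0.253,0,0,0,1],[-0.415,0,-0.253,0,0,0,1],[-0.415,0,-0.253,0,0,0,1],[-0.415,0,-0.253,0,0,0,1],[-0.415,0,-0.253,0,0,0,1],[-0.415,0,-0.253,0,0,0,1]]'
python3 - <<'E'
from h import *
import pickle
o=robot.get_obs(); print(o['q'].round(3))
im=vision.camera('wrist'); pickle.dump(o,open('o4.pkl','wb')); cv2.imwrite('pics/w4.png',im)
print(proj('wrist',[[.4715,-.077,.04]],o))
print(plane('scene',[(259,190),(276,221)],0.003))
cv2.imwrite('pics/w4c.png',cv2.resize(im[100:250,180:380],None,fx=4,fy=4,interpolation=cv2.INTER_CUBIC)[:600])
E
```

```text
time: 21.92
position: [0.4713, -0.0777, 0.2466]
tool_rot: [-0.447, 0.548, -0.548, 0.447]
ft_force: [0.2, 0.0, -0.2]
grip_width: 0.0869
[-0.398  0.316  1.779 -0.     1.046 -0.195]
[[280.75631468 192.91549081]]
[[ 0.3581131  -0.00329131  0.003     ]
 [ 0.49591136  0.00857686  0.003     ]]
```

View pics/w4.png

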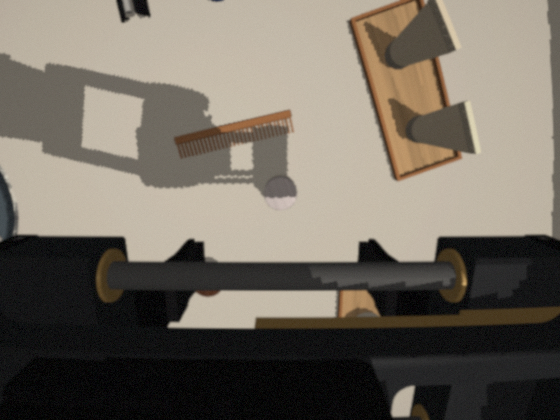

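View pics/w4c.png

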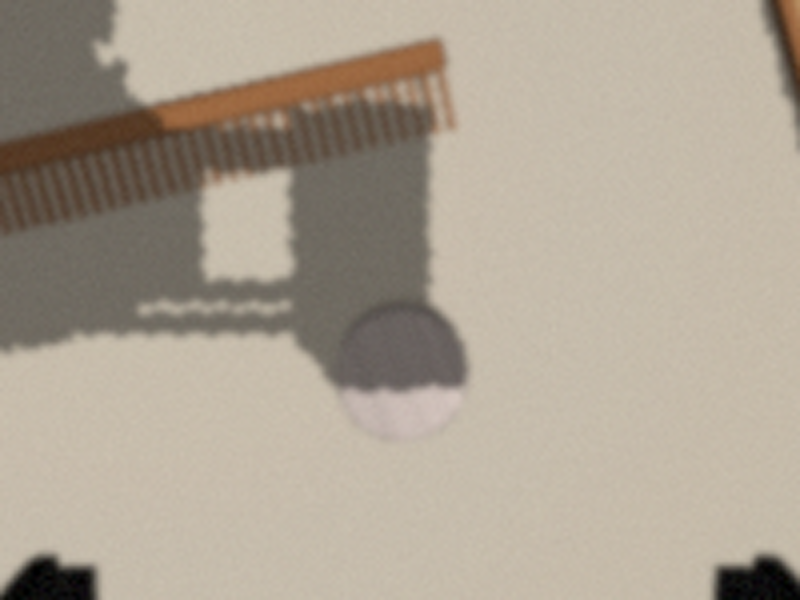

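The small jar's lid is at (280.4,193.1), as predicted. The comb lies clear of the finger path.

```bash
python3 - <<'E'
from h import *
import pickle
o=pickle.load(open('o4.pkl','rb'))
p=plane('wrist',[(280.4,193.1)],.04,o)[0]; print(p)
q=plane('wrist',[(180+338/4-.4,193.1),(180+468/4-.4,193.1)],.04,o); print(np.linalg.norm(q[0]-q[1]))
go([p[0],p[1],.028],[.98,-.2])
E
```

```text
[ 0.47104469 -0.07713182  0.04      ]
0.03826880617657601
shift [-1.200e-03  4.373e-01 -4.000e-04] turn [ 0.0001 -0.0005  0.    ] mm 219.0 deg 0.1
```

```bash
python3 -m crank '[[-0.001,0.12,0,0,0,0,1],[-0.001,0.24,0,0,0,0,1],[-0.001,0.34,0,0,0,0,1],[-0.001,0.41,0,0,0,0,1],[-0.001,0.437,0,0,0,0,1],[-0.001,0.437,0,0,0,0,1],[-0.001,0.437,0,0,0,0,-1],[-0.001,0.437,0,0,0,0,-1],[-0.001,0.437,0,0,0,0,-1],[-0.001,0.437,0,0,0,0,-1]]' 20
python3 -m crank '[[0,0,0,0,0,0,-1],[0,0,0,0,0,0,-1],[0,0,0,0,0,0,-1],[0,-0.03,0,0,0,0,-1],[0,-0.06,0,0,0,0,-1],[0,-0.12,0,0,0,0,-1],[0,-0.12,0,0,0,0,-1]]' 20
python3 - <<'E'
from h import *
t=np.array([.552,-.305])+.062*np.array([.2,.98]); print(t)
go([t[0],t[1],.1],[.98,-.2])
E
```

```text
time: 23.22
position: [0.471, -0.076, 0.0292]
tool_rot: [0.447, -0.547, 0.548, -0.447]
ft_force: [-1.0, -0.2, 0.6]
grip_width: 0.0549
time: 24.1
position: [0.4722, -0.0765, 0.0912]
tool_rot: [0.446, -0.546, 0.549, -0.448]
ft_force: [0.4, -0.2, -0.7]
grip_width: 0.0393
[ 0.5644  -0.24424]
shift [ 0.2918 -0.0159  0.2478] turn [-0.0018  0.      0.0003] mm 192.0 deg 0.3
```

```bash
python3 -m crank '[[0.08,-0.01,0.07,0,0,0,-1],[0.16,-0.01,0.14,0,0,0,-1],[0.24,-0.01,0.2,0,0,0,-1],[0.291,-0.01,0.248,0,0,0,-1],[0.291,-0.01,0.248,0,0,0,-1],[0.291,-0.01,0.248,0,0,0,-1],[0.291,-0.01,0.248,0,0,0,-1],[0.291,-0.01,0.248,0,0,0,-1]]' 20
python3 - <<'E'
from h import *
go([.5644,-.244,.0338],[.98,-.2])
a=vision.camera('scene');b=vision.camera('side')
cv2.imwrite('pics/s10.png',np.hstack([cv2.resize(a[170:320,100:240],None,fx=2.8,fy=2.8),cv2.resize(b[240:390,230:370],None,fx=2.8,fy=2.8)]))
E
```

```text
time: 25.1
position: [0.5626, -0.2422, 0.0936]
tool_rot: [-0.448, 0.548, -0.547, 0.447]
ft_force: [-0.8, -0.1, -1.3]
grip_width: 0.0397
shift [0.0028 0.1196 0.0043] turn [ 0.0003  0.0003 -0.0001] mm 60.0 deg 0.1
```

View pics/s10.png

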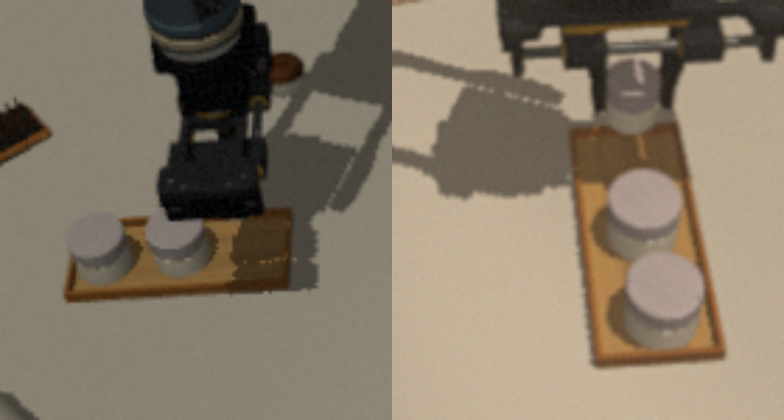

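```bash
python3 -m crank '[[0.003,0.05,0.004,0,0,0,-1],[0.003,0.09,0.004,0,0,0,-1],[0.003,0.115,0.004,0,0,0,-1],[0.003,0.119,0.004,0,0,0,-1],[0.003,0.119,0.004,0,0,0,-1],[0.003,0.119,0.004,0,0,0,-1]]' 20
python3 -m crank '[[0,0.002,0,0,0,0,-1],[0,0.003,0,0,0,0,-1],[0,0.003,0,0,0,0,-1]]' 20
```

```text
time: 25.95
position: [0.5652, -0.2455, 0.0348]
tool_rot: [0.447, -0.547, 0.548, -0.447]
ft_force: [-0.4, -0.3, -1.1]
grip_width: 0.0396
time: 26.32
position: [0.5647, -0.2452, 0.0327]
tool_rot: [0.447, -0.548, 0.548, -0.447]
ft_force: [0.1, 0.5, -1.2]
grip_width: 0.0392
```

```bash
python3 -m crank '[[0,0.001,0,0,0,0,-1],[0,0.002,0,0,0,0,-1],[0,0.002,0,0,0,0,-1]]' 20
```

```text
time: 26.7
position: [0.5647, -0.2452, 0.0318]
tool_rot: [0.447, -0.548, 0.548, -0.447]
ft_force: [-0.8, -0.2, 0.7]
grip_width: 0.0397
```

```bash
python3 -m crank '[[0,0.001,0,0,0,0,-1],[0,0.001,0,0,0,0,-1]]' 20
```

```text
time: 26.95
position: [0.5647, -0.2452, 0.0317]
tool_rot: [0.447, -0.548, 0.548, -0.447]
ft_force: [-1.6, 0.7, 5.1]
grip_width: 0.0391
```

```bash
python3 -m crank '[[0,0,0,0,0,0,0.3],[0,0,0,0,0,0,0.6],[0,0,0,0,0,0,0.6],[0,0,0,0,0,0,0.6],[0,-0.05,0,0,0,0,0.6],[0,-0.15,0,0,0,0,0.6],[0,-0.27,0,0,0,0,0.6],[0,-0.39,0,0,0,0,0.6],[0,-0.5,0,0,0,0,0.6],[0,-0.5,0,0,0,0,0.6]]' 20
python3 -m crank '[[-0.1,-0.1,-0.2,0,0,0,0.6],[-0.1,-0.1,-0.3,0,0,0,0.6],[-0.1,-0.1,-0.3,0,0,0,0.6],[-0.1,-0.1,-0.3,0,0,0,0.6],[-0.1,-0.1,-0.3,0,0,0,0.6],[-0.1,-0.1,-0.3,0,0,0,0.6],[-0.1,-0.1,-0.3,0,0,0,0.6]]' 20
python3 - <<'E'
from h import *
np.set_printoptions(precision=4,suppress=True)
a=vision.camera('scene');b=vision.camera('side')
cv2.imwrite('pics/f1.png',a);cv2.imwrite('pics/f2.png',b)
E
```

```text
time: 28.2
position: [0.5674, -0.2468, 0.287]
tool_rot: [0.446, -0.544, 0.552, -0.449]
ft_force: [-0.1, 0.5, -0.9]
grip_width: 0.07
time: 29.08
position: [0.4284, -0.1666, 0.3305]
tool_rot: [-0.447, 0.548, -0.547, 0.447]
ft_force: [-0.7, 0.3, -1.2]
grip_width: 0.069
```

View pics/f1.png

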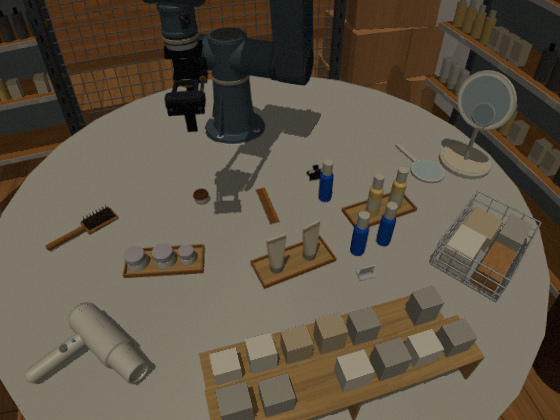

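View pics/f2.png

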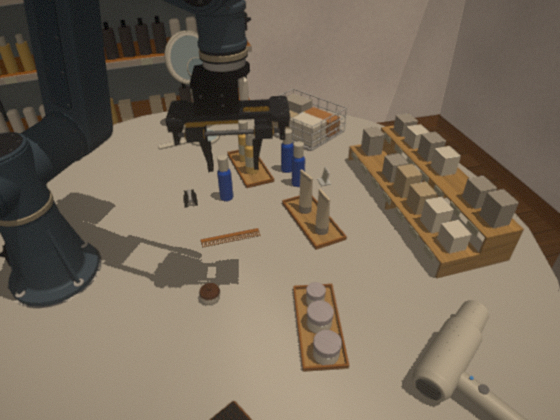

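```bash
python3 - <<'E'
from h import *
np.set_printoptions(precision=4,suppress=True)
a=cv2.imread('pics/f1.png');b=cv2.imread('pics/f2.png');a0=cv2.imread('pics/scene0.png')
r=lambda im,x,y:cv2.resize(im[y:y+60,x:x+90],None,fx=4.4,fy=4.4,interpolation=cv2.INTER_CUBIC)
cv2.imwrite('pics/f3.png',np.vstack([np.hstack([r(a,115,230),r(a,340,160)]),np.hstack([r(a,250,215),r(b,280,270)])])[:600,:800])
g=lambda m:cv2.cvtColor(m,6)
for n,(x,y) in {'stock_jar':(122,245),'stock_tube':(302,222),'stock_bottle':(370,172),'blue1':(320,160),'blue2':(354,212),'blue3':(384,202)}.items():
    t=g(a0)[y:y+26,x:x+18]; s=g(a)[y-6:y+32,x-6:x+24]; m=cv2.matchTemplate(s,t,cv2.TM_CCOEFF_NORMED); l=cv2.minMaxLoc(m); print(n,round(l[1],3),'shift px',l[3][0]-6,l[3][1]-6)
E
```

```text
stock_jar 0.994 shift px 0 0
stock_tube 0.993 shift px 0 0
stock_bottle 0.995 shift px 0 0
blue1 0.998 shift px 0 0
blue2 0.996 shift px 0 0
blue3 0.993 shift px 0 0
```

View pics/f3.png

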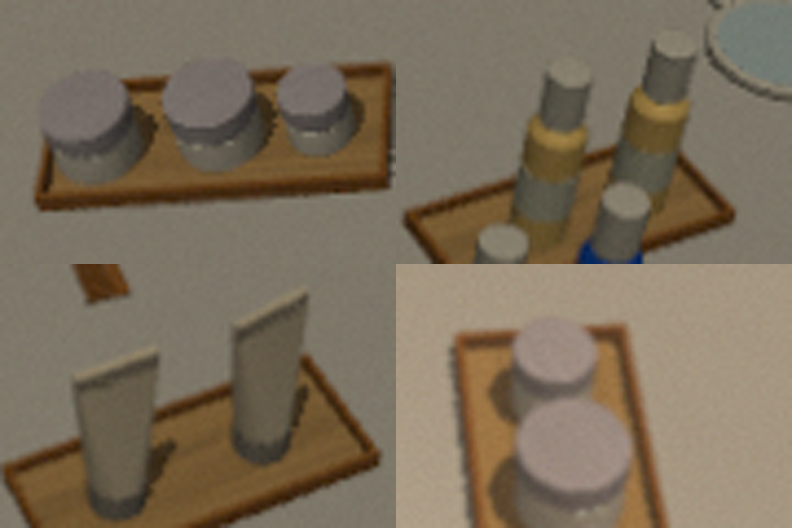

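```bash
python3 -c "
from rig import robot
print(robot.hand_in())"
```

```text
the job is handed in; nothing more can be done
None
```

I put the bottle, the tube, the big jar and the small jar, in that order, into the trays holding their own kind. Each was lowered until the wrist force showed it touching the floor (about 4–6 N), then let go. I handed in at about 29 s on the robot's clock, with the arm clear of everything.

**Last checks:**
- **Trays:** the final scene and side pictures show all four standing upright inside the right trays.
- **Stock products and blue bottles:** the three stock products and the three blue look-alikes show a 0-pixel shift from the first scene picture.
- **Disagreement:** the side camera's positions differed from the scene camera's by about 5 mm in y. The wrist camera agreed better with the scene camera, so I worked from those two.

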